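Hang the lift-off locker door and shut it

ROBOT

A 6-joint arm with a two-finger parallel gripper is mounted at the origin on the work surface. World frame = base frame: x ahead of the robot, y to its left, z up, the work surface at z = 0. Lengths are in m, angles in rad, forces in N, time in s.
With the tool pointing down it reaches from about 0.35 to 0.725 m from the base axis. Payload 4.3 kg.
Tool frame: the origin (TCP) lies midway between the tips of the shut fingers; the grasp point (between the pads) lies 19 mm behind it; z points along the fingers, y is the direction in which the jaws open and shut (so a half turn about z gives the same grasp; the last joint's range is limited). The gripper opens to 85 mm and grips with 20 to 120 N. Pads are 22 mm wide; open, the fingers measure 114 mm over their backs; the gripper's body (76 mm by 85 mm) begins 54 mm behind the grasp point. The pads swing forward as they close: fully open they stand 13 mm farther back than shut.
Start: joints at [-1.281, 0.377, 0.081, 1.274, 0, 1.46], TCP at [0.224, -0.53, 0.231] pointing down, gripper open.
Joint ranges: [-2.72, 2.72], [-0.84, 1.66], [-1.02, 1.22], [-1.77, 2.12], [-1.37, 1.28], [-3.14, 3.14]. Speed limits (rad/s): [2.57, 2.57, 3.14, 3.14, 3.14, 3.14].

INTERFACE

Orientations are given as a rotation vector (axis times angle).
In Python, from plant import sensors, eyes, bot, spotter gives the robot as it stands.
- The arm moves only by the tool apply_moves, never from a script. Its argument "deltas" is one flat list of numbers, 5 for each row, row after row: the opening, from 0 (shut) to 1 (fully open), then the shift along the tool's x, y, z in mm, then the turn about the tool's z in degrees. In form: [grip, x, y, z, roll, grip, x, y, z, roll, ...]. A call has 1 to 8 rows; each row is the pose to reach, as a shift and turn from the pose commanded when the call began, along the tool's axes at that moment; what a row does not reach only later rows make up. A row lasts 1/10 s, in which the tool goes at most 50 mm and 8.59 degrees, less where a joint would pass 70% of its speed; a pose out of reach is approached as far as the arm can. A call with a gripper value outside its range is refused whole. The fingers move at their own pace and stop on an object; "grip_force" is the grip in N (left out, the last holds). Time passes only in rows, so rows that repeat a pose let the fingers close. It gives the time, the measured TCP pose, the force and the opening at its end, in the units of the state.
- sensors.state(): the state, without advancing time (a new reading comes with each control period).
- eyes.snapshot(name): name is "scene" or "top"; returns a dict with "img" (384x512x3 uint8, red, green, blue), "z_map" (384x512 float32, m along the optical axis (not along the pixel's ray), 0 where there is no reading), "fx", "fy", "cx", "cy" (pixels), "origin" and "rotation" of the camera in the world. Camera axes: x right, y up, looking along -z (the intrinsics and any distortion apply to the point x, -y, -z); pixel columns grow to the right and rows downward; lengths in m; the calibration is good to about 2 mm. A picture is of the moment at which its call begins.
- bot.finish_job(): hands the job in, once; it reports no verdict.
Trained networks look in a picture, given as the dict that the camera call returned (one of the last four; its "shot" number tells which), for a name from the list of things; names that differ only in an ending like _2 or _b are one class to them, and where a whole thing is asked for, a point or a joint stands for the part that bears it (a point fixed in the world has none). Each returns a list of dicts, best first, with "confidence" (0 to 1); they miss things now and then, are a little off and sometimes report something else, mostly with a low value. They report only what shows in the picture. A call takes as long as a camera call.
- spotter.regions_of(picture, thing): "region" (384x512 bool, what is visible of it) and "position" ([column, row] in pixels, amid what is visible of it).
- spotter.tip_of(picture, thing): "position" ([column, row] in pixels: a listed point, or the origin of a listed thing).
The state is a dict: "t": time; "q": joint angles; "qd": joint speeds; "tau": joint torques, N m; "ee_pos": TCP position; "tcp_rot": TCP orientation; "ft_force": force on the tool from outside, world axes, zero at the start; "torque": the same for the moment, N m; "finger_gap": opening from 0.0 (shut) to 1.0 (fully open).
Only numpy, scipy, OpenCV 4.12 (cv2) and the standard library are available. Lean on these libraries where they do the work, as an engineer would, in place of code of your own. Each camera call takes 0.05 s, during which the arm holds its last target.

TASK

The small locker's lift-off door is parked upright in the slotted wooden rack. Lift the door out of the rack and hang it back on the locker standing well open: lower it so that both hinge knuckles drop onto their pins together, letting go only once it is fully down. Then swing it shut against the locker, leaving the other things on the bench alone.

Things in the scene. Friction and masses are not known exactly. Their poses are not given: they have to be found in the camera images.
- locker: Grey sheet-steel locker fixed to the bench: 140 mm deep (its x), 150 wide (its y), 196 high. Origin at the centre of its underside. The open front is the plane x = -70 mm and looks along its -x. Two fixed hinge brackets with upright pins stick out at the front corner of its -y side; the hinge axis is at x = -78.5, y = -87 mm. An aluminium stabilizer piece lies inside, fixed.
- pin_lower (a point): Foot of the lower hinge pin, on its axis, at the top of its round boss (21 mm across, 10 thick), 34 mm above the bench: the knuckle comes to rest here. The steel pin is 10 mm in diameter, straight for 13 mm, then tapers to 3 mm, 26 mm high in all. Axes as the locker's.
- pin_upper (a point): Foot of the upper hinge pin, 144 mm above the bench, straight above the lower one; pin, boss and axes the same.
- strike (a point): Point on the locker where the middle of the door's free vertical edge lies when the door is shut: x = -78.5, y = 73, z = 102 mm in the locker's frame.
- door_center (a point): Centre of the loose lift-off door: aluminium panel 12 mm thick (its x), 146 wide (y), 180 high (z), about 0.4 kg. Its -x is the outer face, -y the hinge edge, +y the free edge. Shut, its axes are the locker's, its centre at x = -78.5, y = 0, z = 102 mm in the locker's frame; turned +90 degrees about z it stands open square to the front. Its top edge is bare and can be pinched from above.
- knuckle_lower (a point): Centre of the underside of the door's lower hinge knuckle: upright steel tube, 21 mm outside, 13 mm bore open at both ends, 26 mm long, 87 mm from the door's centre along its -y and 68 mm below it. Axes as the door's. On the pins the door turns freely with slight friction, has about 1.5 mm play, and sags a degree or so when let go.
- knuckle_upper (a point): The same for the upper knuckle, 110 mm straight above the lower one (42 mm above the door's centre).
- door_edge (a point): Middle of the door's free vertical edge, 73 mm from the door's centre along its +y. On the outer face, 52 mm from the centre towards this edge, a vertical wire pull 8 mm thick stands 24 mm off the face, from 29 mm below to 34 mm above the centre's height; above it the face is bare.
- rack: Wooden panel rack fixed to the bench, 112 mm (its x) by 160 mm (its y), origin at the centre of its underside. Two slots along its y, at x = -30 and +30 mm, 15 mm wide, 90 mm long, floor 8 mm and wall tops 40 mm above the bench. The door stands upright in one, hinge edge nearer the locker, the blanking plate in the other; either may be in either.
- blank_center (a point): Centre of a plain aluminium blanking plate, 12 mm thick, 130 wide, 110 high, no knuckles and no pull, standing in the other slot. Bystander.
- manifold_center (a point): Centre of the brass block of the tap manifold, 34 x 120 x 28 mm, with ports on top (44 to 48 mm high over all), two of them closed by yellow nylon plugs. Bystander, loose on the bench.
- scribe_center (a point): A stainless scribe, 147 mm long, 9 mm thick, lying on the bench; this point is near its middle. Bystander.
- funnel: Steel funnel on a post over a small open bin (120 x 100 mm), 190 mm high, fixed to the bench; origin under the bin's centre. Bystander.

How it is judged:
On the way, in this order (a step that is already met when the one before it is completed fails the run):
1. The door stands on both pins, both knuckles fully down, with the door still well open (horizontal distance between knuckle_lower and pin_lower below 0.005 m and z of knuckle_lower in the frame of pin_lower below 0.004 m and horizontal distance between knuckle_upper and pin_upper below 0.005 m and z of knuckle_upper in the frame of pin_upper below 0.004 m and horizontal distance between door_edge and strike above 0.06 m), for 0.2 s.
2. The door, still on both pins, is swung shut (horizontal distance between knuckle_lower and pin_lower below 0.005 m and z of knuckle_lower in the frame of pin_lower below 0.004 m and horizontal distance between knuckle_upper and pin_upper below 0.005 m and z of knuckle_upper in the frame of pin_upper below 0.004 m and horizontal distance between door_edge and strike below 0.01 m), for 0.2 s.
At the end, for the whole second after the job is handed in: Both knuckles are on their pins (within 5 mm of the pin axis, undersides within 4 mm of the bosses), the free edge of the door is within 10 mm of its shut position, and the upright door is at rest (all of step 2 and angle between door_center's own z axis and vertical below 0.06 rad and linear speed of door below 0.02 m/s); the robot touches nothing.
It fails at once if The door was let go while its knuckles were still up on the pins or above them (more than 8 mm above the bosses) (horizontal distance between knuckle_upper and pin_upper below 0.012 m and z of knuckle_upper in the frame of pin_upper above 0.008 m and contact force between the fingers and door below 0.1 N).
It fails at once if A bystander (blanking plate, manifold or scribe) was moved more than 25 mm (distance of any of blank_center, manifold_center, scribe_center from where it was at the start of the episode above 0.025 m).
It also fails if it takes over 72 s, if anything falls off the work surface, if the arm or the gripper's body presses on something with over 40 N, if the wrist force passes 120 N, or if a joint passes its speed limit or range.

## Working session

There is one attempt and no reset: what is moved stays moved. The work goes in short steps, Python scripts to look and compute and a tool call to move; the robot and the scene stay as the last step left them, time stands still between calls to the robot, and variables do not carry over. Pictures are saved under pics/ and viewed, and the job is handed in when it is done.

Besides the shell and the picture viewer there is one more tool, called after ">>>" by a JSON object that holds its "api" and its "payload". apply_moves: Moves the arm, as the interface text tells. Its arguments: {"type":"object","properties":{"deltas":{"type":"array","items":{"type":"number"}},"grip_force":{"type":"number"}},"required":["deltas"]}

```bash
ls; mkdir -p pics
cat > h.py <<'E'
import numpy as np, cv2
from plant import sensors, eyes, bot, spotter
def snap(n,f):
    p=eyes.snapshot(n); cv2.imwrite('pics/'+f,cv2.cvtColor(p['img'],cv2.COLOR_RGB2BGR)); return p
def cloud(p):
    z=p['z_map']; v,u=np.mgrid[0:384,0:512]
    X=(u-p['cx'])/p['fx']*z; Y=-(v-p['cy'])/p['fy']*z
    P=np.stack([X,Y,-z],-1)@np.array(p['rotation']).T+np.array(p['origin'])
    P[z==0]=np.nan
    return P
E
python3 - <<'E'
from h import *
for n in ('top','scene'):
    p=snap(n,n+'0.png'); np.savez('/tmp/%s0.npz'%n,img=p['img'],P=cloud(p))
    print(n,p['origin'],np.array(p['rotation']).round(3).tolist(),p['fx'],p['fy'],p['cx'],p['cy'],[k for k in p])
    P=cloud(p)
    for t in ['locker','door_center','rack','blank_center','manifold_center','scribe_center','funnel']:
        r=spotter.regions_of(p,t)
        for a in r[:2]:
            m=a['region']; q=P[m]; print(t,round(a['confidence'],2),a['position'],m.sum(),np.nanmedian(q,0).round(3),np.nanmin(q,0).round(3),np.nanmax(q,0).round(3))
print(sensors.state())
E
```

```text
picsTraceback (most recent call last):
  File "<stdin>", line 3, in <module>
  File "h.py", line 8, in cloud
    P=np.stack([X,Y,-z],-1)@np.array(p['rotation']).T+np.array(p['origin'])
      ~~~~~~~~~~~~~~~~~~~~~~~~~~~~~~~~~~~~~~~~~~~~~~~^~~~~~~~~~~~~~~~~~~~~~
ValueError: operands could not be broadcast together with shapes (384,512) (3,)
```

```bash
sed -i "s/np.array(p\['rotation'\]).T/cv2.Rodrigues(np.array(p['rotation'],float))[0].T/" h.py
python3 - <<'E'
from h import *
for n in ('top','scene'):
    p=snap(n,n+'0.png'); np.savez('/tmp/%s0.npz'%n,img=p['img'],P=cloud(p))
    print(n,p['origin'],np.array(p['rotation']).round(3).tolist(),p['fx'],p['fy'],p['cx'],p['cy'],[k for k in p])
    P=cloud(p)
    for t in ['locker','door_center','rack','blank_center','manifold_center','scribe_center','funnel']:
        r=spotter.regions_of(p,t)
        for a in r[:2]:
            m=a['region']; q=P[m]; print(t,round(a['confidence'],2),a['position'],m.sum(),np.nanmedian(q,0).round(3),np.nanmin(q,0).round(3),np.nanmax(q,0).round(3))
print(sensors.state())
E
```

```text
top [0.31112597 0.02646208 1.35917618] [0.157, -0.148, -1.585] 462.6636343525522 462.6636343525522 257.87481193736517 186.86081350322095 ['img', 'z_map', 'fx', 'fy', 'cx', 'cy', 'origin', 'rotation', 'shot']
locker 0.75 [198.3, 207.1] 3962 [0.492 0.187 0.196] [ 0.418  0.113 -0.001] [0.597 0.267 0.205]
door_center 0.66 [393.0, 201.2] 1121 [ 0.511 -0.331  0.14 ] [ 0.492 -0.484 -0.001] [ 0.565 -0.245  0.194]
rack 0.73 [379.2, 205.6] 693 [ 0.51  -0.32   0.022] [ 0.473 -0.431 -0.   ] [ 0.609 -0.246  0.167]
blank_center 0.84 [391.6, 182.6] 604 [ 0.569 -0.349  0.097] [ 0.553 -0.445 -0.006] [ 0.615 -0.288  0.127]
manifold_center 0.85 [312.0, 138.9] 546 [ 0.721 -0.141  0.029] [ 0.701 -0.205  0.001] [ 0.752 -0.061  0.056]
scribe_center 0.68 [196.3, 206.3] 3971 [0.493 0.187 0.196] [ 0.418  0.113 -0.005] [0.628 0.289 0.205]
scribe_center 0.43 [300.6, 250.1] 73 [ 0.381 -0.095  0.009] [ 0.35  -0.103 -0.   ] [ 0.445 -0.085  0.017]
funnel 0.68 [102.0, 194.1] 2774 [0.555 0.463 0.131] [ 0.476  0.394 -0.004] [0.637 0.556 0.195]
scene [ 1.19779179 -0.46765663  1.14843868] [0.61, 0.295, 0.845] 434.648048
[... 874 characters left out ...]
0.101  0.007] [ 0.318 -0.112 -0.005] [ 0.449 -0.088  0.014]
{'t': 0.85, 'q': array([-1.28125613e+00,  3.77245688e-01,  8.10169396e-02,  1.27442197e+00,
       -1.51152918e-05,  1.46050572e+00]), 'qd': array([-0.00018033, -0.00042327,  0.00090511, -0.00199569,  0.00126335,
        0.00024261]), 'tau': array([-1.32649839e-03, -4.63491619e+01,  2.70151663e+01, -3.58161219e-05,
        1.36249610e-04, -6.49950579e-06]), 'ee_pos': array([ 0.22384244, -0.52967992,  0.23136698]), 'tcp_rot': array([ 3.07887929e+00,  6.23848558e-01, -3.17605911e-06]), 'ft_force': array([-0.35355302, -0.23603732,  0.02854867]), 'torque': array([ 0.02078436, -0.02366464,  0.00236368]), 'finger_gap': 1.0021549787837816}
```

View pics/top0.png

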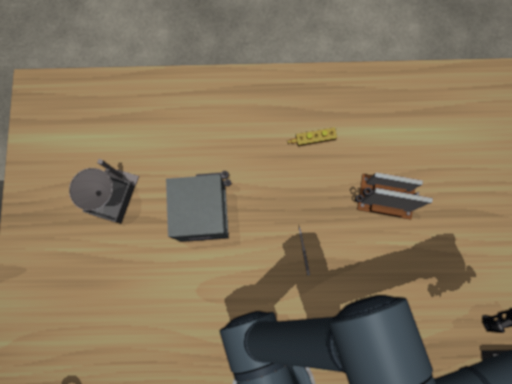

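View pics/scene0.png

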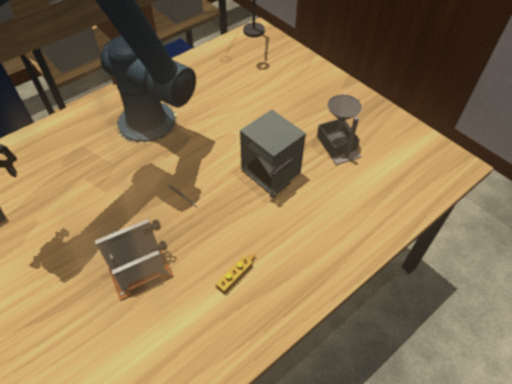

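Run:
```python
import numpy as np, cv2
a=cv2.imread('pics/top0.png'); b=cv2.imread('pics/scene0.png')
c=[cv2.resize(x,(400,300),interpolation=cv2.INTER_CUBIC) for x in (a[160:250,150:270],a[160:235,340:440],b[100:205,220:360],b[210:307,80:210])]
cv2.imwrite('pics/z0.png',np.vstack([np.hstack(c[:2]),np.hstack(c[2:])]))
```

```text
(no output)
```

View pics/z0.png

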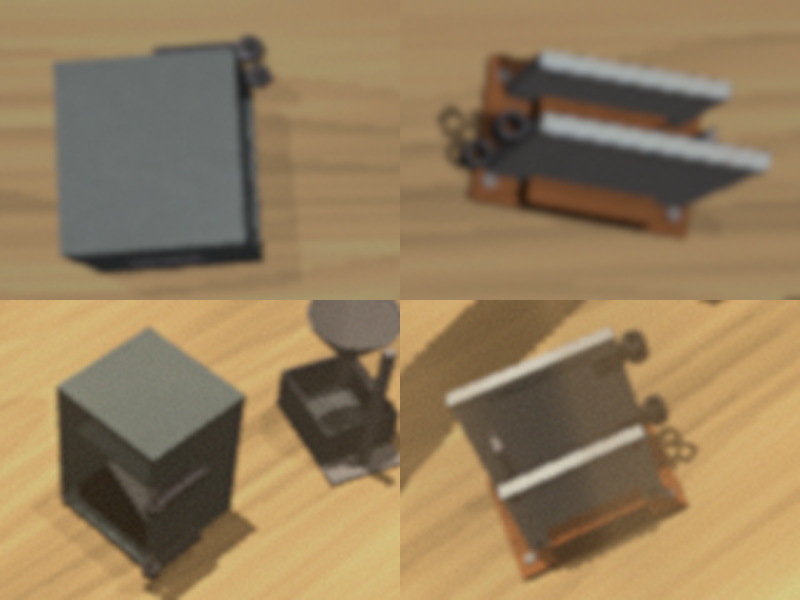

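```bash
cat >> h.py <<'E'
def project(p,X):
    R=cv2.Rodrigues(np.array(p['rotation'],float))[0]
    c=(np.atleast_2d(X)-np.array(p['origin']))@R
    return np.stack([p['cx']+p['fx']*c[:,0]/-c[:,2], p['cy']-p['fy']*c[:,1]/-c[:,2]],-1)
def ray_z(p,uv,z):
    R=cv2.Rodrigues(np.array(p['rotation'],float))[0]; o=np.array(p['origin'])
    d=R@np.array([(uv[0]-p['cx'])/p['fx'],-(uv[1]-p['cy'])/p['fy'],-1]); return o+d*(z-o[2])/d[2]
def tri(obs):
    A=np.zeros((3,3));b=np.zeros(3)
    for p,uv in obs:
        R=cv2.Rodrigues(np.array(p['rotation'],float))[0]; o=np.array(p['origin'])
        d=R@np.array([(uv[0]-p['cx'])/p['fx'],-(uv[1]-p['cy'])/p['fy'],-1]); d/=np.linalg.norm(d)
        M=np.eye(3)-np.outer(d,d); A+=M; b+=M@o
    return np.linalg.solve(A,b)
E
python3 - <<'E'
from h import *
P={n:eyes.snapshot(n) for n in('top','scene')}
import pickle; pickle.dump(P,open('/tmp/P0.pkl','wb'))
for t in ['locker','pin_lower','pin_upper','strike','door_center','knuckle_lower','knuckle_upper','door_edge','rack','blank_center']:
    o=[]
    for n,p in P.items():
        r=spotter.tip_of(p,t); print(t,n,[(np.round(a['position'],1).tolist(),round(a['confidence'],2)) for a in r[:2]])
        if r:o.append((p,r[0]['position']))
    if len(o)==2: print('   ',tri(o).round(4))
C=cloud(P['top'])
def rect(m,label):
    q=C[m]; z=np.nanmedian(q[:,2]); q=np.array([ray_z(P['top'],(u,v),z) for v,u in zip(*np.where(m))])
    r=cv2.minAreaRect((q[:,:2]*1000).astype(np.float32)); print(label,m.sum(),z,q.mean(0).round(4),r,cv2.boxPoints(r).round(1).tolist())
m=(C[...,2]>.188)&(C[...,2]<.206)&(C[...,1]>.08)&(C[...,1]<.3)&(C[...,0]>.38)&(C[...,0]<.62); rect(m,'locker')
m=(C[...,2]>.18)&(C[...,2]<.2)&(C[...,1]<-.2)&(C[...,1]>-.5)&(C[...,0]>.4); rect(m,'door top')
E
```

```text
locker top []
locker scene [([272.8, 170.9], 0.87)]
pin_lower top [([225.5, 181.7], 0.76)]
pin_lower scene [([272.5, 193.7], 0.67)]
    [0.5877 0.1243 0.0306]
pin_upper top [([222.8, 174.7], 0.9)]
pin_upper scene [([273.5, 173.7], 0.84)]
    [0.5866 0.1244 0.1302]
strike top [([229.6, 237.0], 0.66), ([303.3, 249.1], 0.17)]
strike scene [([241.2, 149.1], 0.71)]
    [0.4239 0.1167 0.1086]
door_center top []
door_center scene [([129.7, 248.4], 0.82)]
knuckle_lower top [([361.1, 200.1], 0.94)]
knuckle_lower scene [([163.2, 251.7], 0.8)]
    [ 0.5305 -0.2663  0.0167]
knuckle_upper top [([366.4, 193.7], 0.93)]
knuckle_upper scene [([157.4, 224.7], 0.96)]
    [ 0.5257 -0.2545  0.1462]
door_edge top [([418.1, 203.0], 0.6)]
door_edge scene [([104.2, 259.0], 0.74)]
    [ 0.5019 -0.4103  0.1026]
rack top [([384.7, 194.6], 0.73), ([229.3, 236.4], 0.67)]
rack scene [([140.6, 270.2], 0.62)]
    [ 0.5428 -0.3434  0.0147]
blank_center top [([393.3, 184.3], 0.7)]
blank_center scene [([138.6, 269.2], 0.93)]
    [ 0.5644 -0.3537  0.0652]
locker 3219 0.19648614927812003 [0.4954 0.1954 0.1965] ((496.359375, 195.45431518554688), (151.06219482421875, 140.53053283691406), 3.105792284011841) [[417.1000061035156, 261.5], [424.70001220703125, 121.19999694824219], [575.5999755859375, 129.39999389648438], [568.0, 269.70001220703125]]
door top 303 0.18853369017350907 [ 0.5118 -0.3399  0.1885] ((511.5751647949219, -339.2616271972656), (146.49807739257812, 14.407771110534668), 78.40328979492188) [[489.79998779296875, -409.6000061035156], [503.8999938964844, -412.5], [533.4000244140625, -269.0], [519.2000122070312, -266.1000061035156]]
```

>>> {"api": "apply_moves", "payload": {"deltas": [1,40,-8,-20,-7,1,85,-16,-40,-15,1,130,-24,-40,-23,1,175,-33,-40,-31,1,220,-41,-40,-39,1,265,-49,-40,-47,1,310,-57,-40,-55.5,1,339,-63,-40,-55.5], "grip_force": 60}}

```text
t: 2.75
ee_pos: [0.5139, -0.3376, 0.2712]
tcp_rot: [2.43, 1.991, 0.001]
ft_force: [-0.0, -0.1, -0.2]
finger_gap: 0.999
```

>>> {"api": "apply_moves", "payload": {"deltas": [1,0,0,0,0,1,0,0,0,0]}}

```text
t: 2.95
ee_pos: [0.5118, -0.3394, 0.2711]
tcp_rot: [-2.433, -1.987, 0.001]
ft_force: [-0.8, -0.3, 0.2]
finger_gap: 1.0
```

>>> {"api": "apply_moves", "payload": {"deltas": [1,0,0,40,0,1,0,0,75,0,1,0,0,100,0,1,0,0,115,0,1,0,0,126,0,1,0,0,126,0,1,0,0,126,0]}}

```text
t: 3.65
ee_pos: [0.5113, -0.3405, 0.1461]
tcp_rot: [2.435, 1.984, -0.0]
ft_force: [0.5, 0.5, -0.3]
finger_gap: 1.001
```

Run:
```python
from h import *
p=snap('scene','s1.png');cv2.imwrite('pics/s1z.png',cv2.resize(cv2.imread('pics/s1.png')[160:310,60:260],(800,600)))
print(sensors.state()['ft_force'],sensors.state()['ee_pos'])
```

```text
[ 0.82148148 -0.17314726 -0.44840158] [ 0.51180796 -0.34062651  0.1465606 ]
```

View pics/s1z.png

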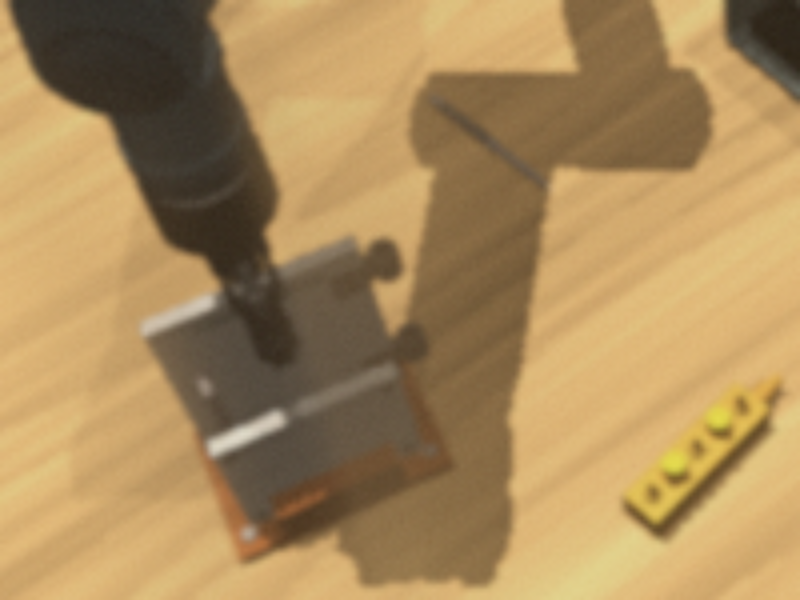

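The fingers straddle the door's top edge near its middle (zoom ≈ (270,300)), clear of the pull (205,385) and of the blank. Closing.

>>> {"api": "apply_moves", "payload": {"deltas": [0,0,0,0,0,0,0,0,0,0,0,0,0,0,0,0,0,0,0,0,0,0,0,0,0,0,0,0,0,0,0,0,0,0,0,0,0,0,0,0], "grip_force": 70}}

```text
t: 4.5
ee_pos: [0.5117, -0.3398, 0.1455]
tcp_rot: [2.434, 1.985, 0.0]
ft_force: [0.6, -0.2, 1.9]
finger_gap: 0.132
```

>>> {"api": "apply_moves", "payload": {"deltas": [0,0,0,-5,0,0,0,0,-15,0,0,0,0,-30,0,0,0,0,-50,0,0,0,0,-75,0,0,0,0,-105,0,0,0,0,-130,0,0,0,0,-130,0]}}

```text
t: 5.3
ee_pos: [0.513, -0.3409, 0.2796]
tcp_rot: [2.429, 1.981, 0.002]
ft_force: [-0.0, -0.5, -4.6]
finger_gap: 0.133
```

Run:
```python
from h import *
p=snap('scene','s2.png');cv2.imwrite('pics/s2z.png',cv2.resize(cv2.imread('pics/s2.png')[100:310,30:310],(800,600)))
s=sensors.state();print(s['t'],s['ft_force'],s['torque'],s['ee_pos'],s['finger_gap'],s['q'])
```

```text
5.35 [ 0.62695788  0.33576953 -5.7428822 ] [-0.00369999  0.03438981  0.05506556] [ 0.51247134 -0.34041304  0.2769447 ] 0.12698666048658036 [-6.89376262e-01  4.58518999e-01  3.21310860e-01  1.42969075e+00
 -5.41830648e-05  1.08371057e+00]
```

View pics/s2z.png

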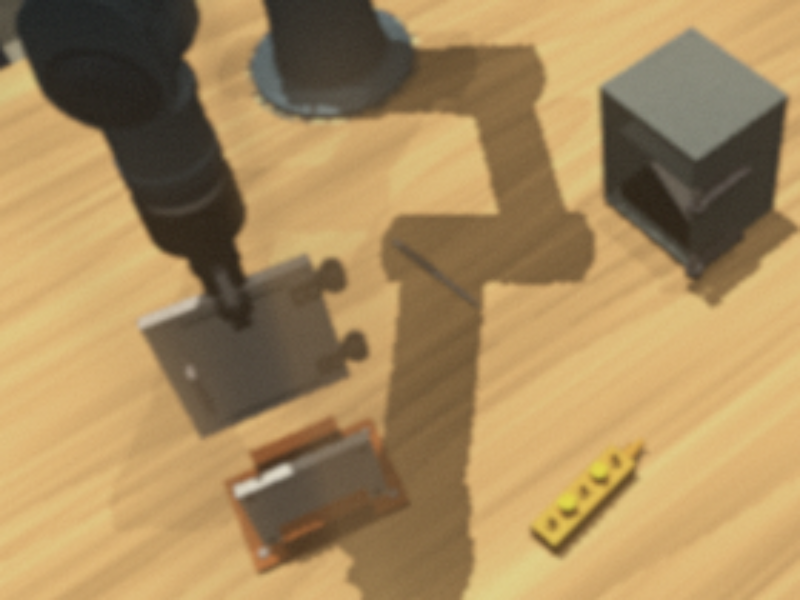

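>>> {"api": "apply_moves", "payload": {"deltas": [0,20,-1,0,0,0,55,-3,0,0,0,95,-5,0,0,0,140,-7,0,0,0,185,-9,0,0,0,230,-11,0,0,0,265,-13,0,0,0,290,-14,0,0]}}

```text
t: 6.15
ee_pos: [0.5545, -0.049, 0.273]
tcp_rot: [-2.429, -1.986, 0.003]
ft_force: [0.5, -0.6, -4.8]
finger_gap: 0.129
```

>>> {"api": "apply_moves", "payload": {"deltas": [0,0,0,15,0,0,0,0,40,0,0,0,0,65,0,0,0,0,80,0,0,0,0,85,0,0,0,0,85,0,0,0,0,85,0,0,0,0,85,0]}}

```text
t: 6.95
ee_pos: [0.5568, -0.0529, 0.1913]
tcp_rot: [2.433, 1.985, 0.002]
ft_force: [-0.0, 0.5, -4.2]
finger_gap: 0.131
```

```bash
cat > look.py <<'E'
from h import *
import sys
P={n:snap(n,n+sys.argv[1]+'.png') for n in('top','scene')}
s=sensors.state();print(s['t'],s['ft_force'],s['torque'],s['ee_pos'],s['tcp_rot'],s['finger_gap'])
for t in ['pin_lower','pin_upper','knuckle_lower','knuckle_upper','door_edge','door_center']:
    o=[]
    for n,p in P.items():
        r=spotter.tip_of(p,t); print(t,n,[(np.round(a['position'],1).tolist(),round(a['confidence'],2)) for a in r[:2]])
        if r:o.append((p,r[0]['position']))
    if len(o)==2: print('   ',tri(o).round(4))
import pickle; pickle.dump(P,open('/tmp/P%s.pkl'%sys.argv[1],'wb'))
a=cv2.imread('pics/top%s.png'%sys.argv[1])[130:280,160:360];b=cv2.imread('pics/scene%s.png'%sys.argv[1])[80:260,160:320]
cv2.imwrite('pics/c%s.png'%sys.argv[1],np.hstack([cv2.resize(a,(400,300),interpolation=2),cv2.resize(b,(400,450),interpolation=2)[:300]]) if 0 else np.hstack([cv2.copyMakeBorder(cv2.resize(a,(400,300),interpolation=2),0,150,0,0,0),cv2.resize(b,(400,450),interpolation=2)]))
E
python3 look.py 3
```

```text
7.05 [ 0.49940905 -0.58849259 -4.60720922] [-0.07018343  0.04820997 -0.01744177] [ 0.55681601 -0.05296012  0.19127441] [2.43333308e+00 1.98461270e+00 1.85792291e-03] 0.12564249248579187
pin_lower top [([226.9, 182.5], 0.91)]
pin_lower scene [([272.8, 192.7], 0.85)]
    [0.5861 0.1227 0.0345]
pin_upper top [([222.3, 173.9], 0.89)]
pin_upper scene []
knuckle_lower top [([259.3, 182.9], 0.74)]
knuckle_lower scene [([246.9, 200.7], 0.86)]
    [0.5757 0.0263 0.0651]
knuckle_upper top [([257.4, 173.6], 0.77), ([224.9, 181.3], 0.23)]
knuckle_upper scene [([247.7, 173.6], 0.76)]
    [0.5748 0.0312 0.1911]
door_edge top []
door_edge scene [([198.7, 204.1], 0.82)]
door_center top []
door_center scene [([221.9, 196.6], 0.75)]
```

View pics/c3.png

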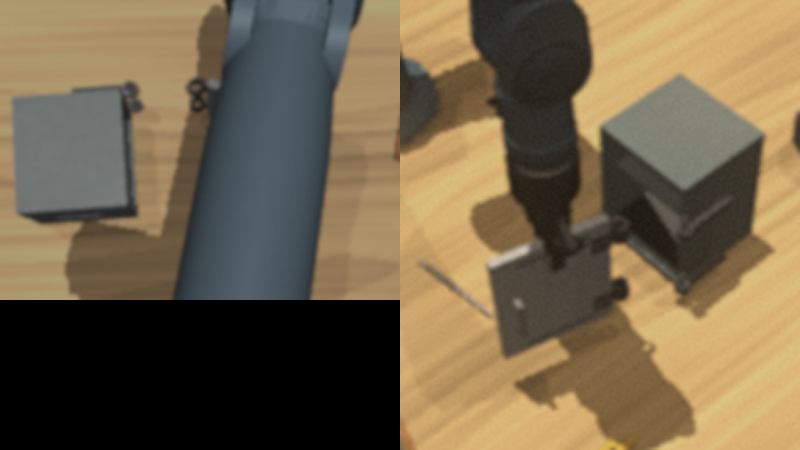

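```bash
cat > ov.py <<'E'
from h import *
import pickle,sys
tag=sys.argv[1]; tx,ty,tz,yaw=map(float,sys.argv[2:6])  # TCP and door yaw deg
P=pickle.load(open('/tmp/P%s.pkl'%tag,'rb'))
HX,HY=.5867,.1217
def circ(c,r): 
    a=np.linspace(0,2*np.pi,25); return np.stack([c[0]+r*np.cos(a),c[1]+r*np.sin(a),0*a+c[2]],-1)
L=[]
for z in (.034,.144):
    L+=[((0,0,255),circ((HX,HY,z),.0105)),((0,0,255),circ((HX,HY,z-.01),.0105)),((0,255,255),np.array([[HX,HY,z],[HX,HY,z+.026]]))]
t=np.radians(yaw); dy=np.array([-np.sin(t),np.cos(t),0]); dx=np.array([np.cos(t),np.sin(t),0]); c=np.array([tx,ty,tz-.0475])
for z in (-.068,.042):
    k=c-.087*dy+[0,0,z]; L+=[((0,255,0),circ(k,.0105)),((0,255,0),circ(k+[0,0,.026],.0105)),((255,255,0),circ(k+[0,0,.026],.0065))]
q=[c+s*.073*dy+[0,0,h] for s,h in((-1,-.09),(-1,.09),(1,.09),(1,-.09),(-1,-.09))]
L+=[((0,255,0),np.array(q)+.006*dx),((0,255,0),np.array(q)-.006*dx)]
out=[]
for n,(x0,y0) in (('top',(200,150)),('scene',(190,145))):
    p=P[n]; k=8 if n=='top' else 6; w,h=400//k+ (0 if n=='top' else 1),75 if n=='top' else 100
    w=400//k
    if n=='scene': x0=int(sys.argv[6]) if len(sys.argv)>6 else 225
    else: x0=int(sys.argv[7]) if len(sys.argv)>7 else x0
    im=cv2.cvtColor(p['img'],cv2.COLOR_RGB2BGR)[y0:y0+600//k,x0:x0+w]; im=cv2.resize(im,(w*k,(600//k)*k),interpolation=2)
    o=im.copy()
    for col,X in L:
        uv=((project(p,X)-[x0,y0]+.5)*k).astype(np.int32); cv2.polylines(o,[uv],False,col,1)
    out.append(cv2.copyMakeBorder(o,0,600-o.shape[0],0,400-o.shape[1],0))
cv2.imwrite('pics/ov%s.png'%(sys.argv[8] if len(sys.argv)>8 else tag),np.hstack(out))
E
python3 ov.py 3 .5568 -.0530 .1913 168.4 225 220
```

```text
(no output)
```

View pics/ov3.png

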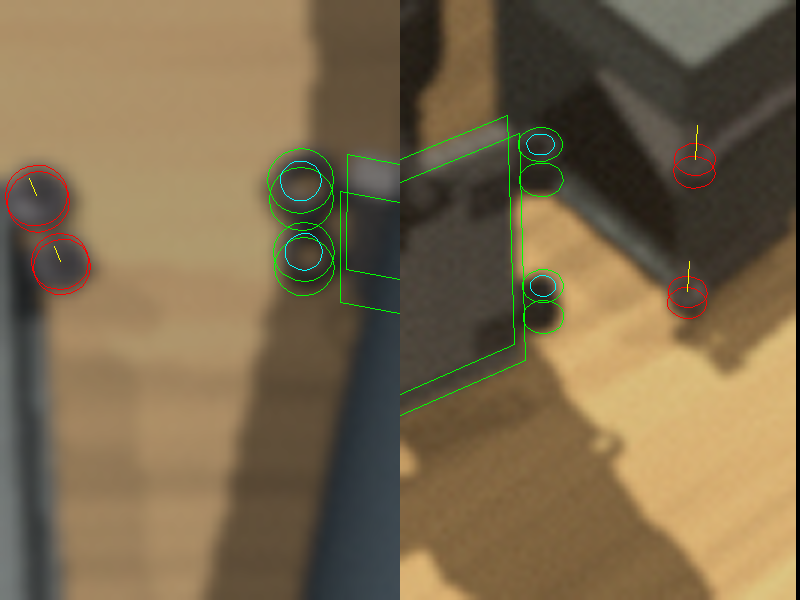

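>>> {"api": "apply_moves", "payload": {"deltas": [0,15,-1,0,0,0,35,-2,0,0,0,55,-3,0,0,0,75,-4.5,0,0,0,85,-5.4,0,0,0,90,-5.4,0,0,0,90,-5.4,0,0,0,90,-5.4,0,0]}}

```text
t: 8.45
ee_pos: [0.5689, 0.0359, 0.1903]
tcp_rot: [2.435, 1.985, -0.001]
ft_force: [-0.3, 0.3, -5.0]
finger_gap: 0.131
```

```bash
python3 look.py 4
```

```text
8.55 [-0.24021175  0.42877244 -3.88240713] [-0.00248766  0.00545637 -0.01792517] [0.5688873  0.03567007 0.19028142] [ 2.43525850e+00  1.98426137e+00 -5.05580767e-04] 0.1287290343489551
pin_lower top []
pin_lower scene []
pin_upper top [([223.2, 177.7], 0.91)]
pin_upper scene [([273.9, 169.1], 0.77), ([224.0, 191.0], 0.55)]
    [0.5785 0.1265 0.1412]
knuckle_lower top []
knuckle_lower scene [([272.6, 186.6], 0.58)]
knuckle_upper top []
knuckle_upper scene [([274.4, 159.9], 0.78)]
door_edge top [([283.4, 185.2], 0.62)]
door_edge scene [([232.6, 271.7], 0.2)]
    [ 0.6198 -0.0662 -0.2227]
door_center top []
door_center scene [([245.4, 183.2], 0.89)]
```

```bash
python3 ov.py 4 .5689 .0357 .1903 168.4 240 205; sed 's/cv2.polylines/0 and cv2.polylines/' ov.py > nov.py; python3 nov.py 4 .5689 .0357 .1903 168.4 240 205 4n; python3 -c "
import cv2,numpy as np
a=cv2.imread('pics/ov4.png')[:400];b=cv2.imread('pics/ov4n.png')[:400]
cv2.imwrite('pics/ov4c.png',np.vstack([cv2.resize(a,(600,300)),cv2.resize(b,(600,300))]))"
```

```text
(no output)
```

View pics/ov4.png

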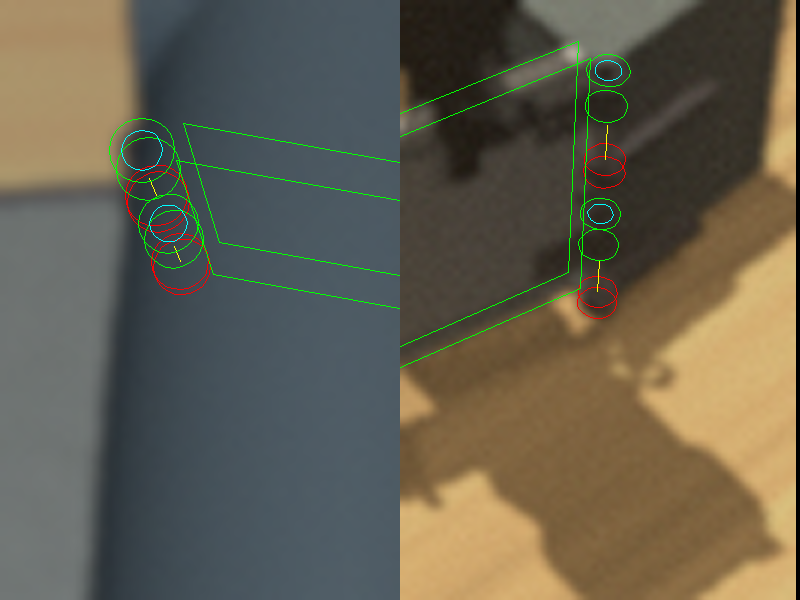

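View pics/ov4n.png

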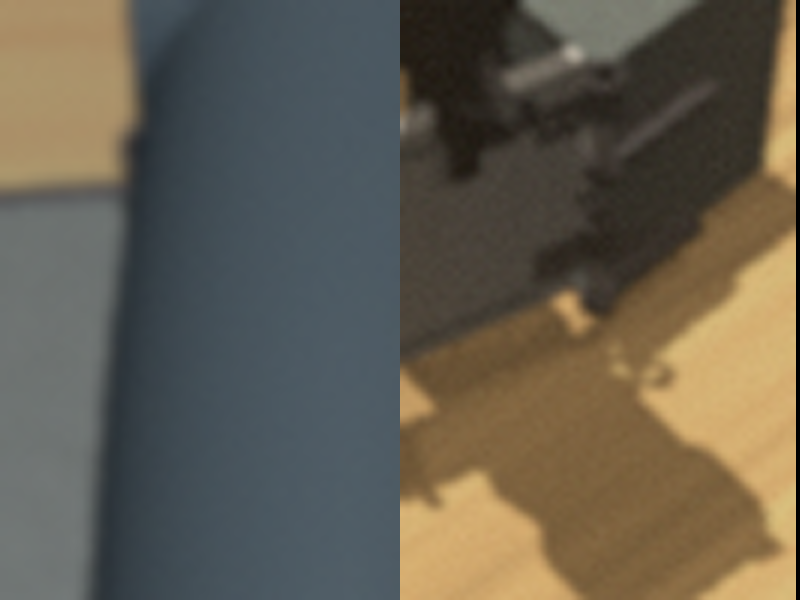

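```bash
cat > plane.py <<'E'
from h import *
import pickle,sys
tag=sys.argv[1];tx,ty,tz,yaw=map(float,sys.argv[2:6])
P=pickle.load(open('/tmp/P%s.pkl'%tag,'rb'));p=P['scene'];C=cloud(p).reshape(-1,3)
t=np.radians(yaw);dy=np.array([-np.sin(t),np.cos(t),0]);dx=np.array([np.cos(t),np.sin(t),0]);c=np.array([tx,ty,tz-.0475])
D=np.stack([(C-c)@dx,(C-c)@dy,(C-c)[:,2]],-1)
m=(abs(D[:,0]+.006)<.015)&(abs(D[:,1])<.072)&(abs(D[:,2])<.085)
for z1 in (.04,.1):
  q=D[m&(D[:,2]<z1)]
  for _ in range(3):
    A=np.c_[q[:,1:],np.ones(len(q))];s=np.linalg.lstsq(A,q[:,0],rcond=None)[0];r=q[:,0]-A@s;q=q[abs(r)<2.5*r.std()]
  print(len(q),'x=%.4f*y+%.4f*z+%.4f'%tuple(s),r.std())
m=(abs(D[:,0]+.002)<.02)
q=D[m]; 
for z in(-.075,-.05,-.025,0,.025): 
    w=q[(abs(q[:,2]-z)<.012)&(abs(q[:,1])<.11)]; print(z,'y range',np.percentile(w[:,1],[1,99]).round(4))
for y in(-.05,-.025,.025,.05):
    w=q[(abs(q[:,1]-y)<.012)&(abs(q[:,2])<.12)]; print(y,'z range',np.percentile(w[:,2],[1,99]).round(4))
E
python3 plane.py 3 .5568 -.0530 .1913 168.4;python3 plane.py 4 .5689 .0357 .1903 168.4
```

```text
1068 x=0.0022*y+0.0007*z+-0.0061 0.0013986979593867757
1425 x=0.0031*y+0.0004*z+-0.0061 0.0014213575566043115
-0.075 y range [-0.0796  0.0764]
-0.05 y range [-0.0898  0.0762]
-0.025 y range [-0.0661  0.0765]
0 y range [-0.0666  0.0766]
0.025 y range [-0.067   0.0763]
-0.05 z range [-0.0888  0.0922]
-0.025 z range [-0.0881  0.0908]
0.025 z range [-0.0867  0.117 ]
0.05 z range [-0.087   0.0916]
993 x=0.0020*y+-0.0011*z+-0.0058 0.001374280125567537
1318 x=0.0031*y+-0.0043*z+-0.0059 0.0013896451449973556
-0.075 y range [-0.0926  0.0767]
-0.05 y range [-0.1019  0.0768]
-0.025 y range [-0.0666  0.0767]
0 y range [-0.1077  0.0764]
0.025 y range [-0.0872  0.0764]
-0.05 z range [-0.0877  0.0914]
-0.025 z range [-0.088   0.0904]
0.025 z range [-0.0871  0.1182]
0.05 z range [-0.0887  0.0915]
```

Run:
```python
from h import *
import pickle
for tag,n in (('0','top'),('0','scene'),('3','scene')):
    P=pickle.load(open('/tmp/P%s.pkl'%tag,'rb'))[n];C=cloud(P)
    m=(C[...,2]>.190)&(C[...,2]<.203)&(C[...,1]>.11)&(C[...,1]<.29)&(C[...,0]>.4)&(C[...,0]<.59)
    m=cv2.morphologyEx(m.astype(np.uint8),cv2.MORPH_OPEN,np.ones((3,3)))>0
    z=np.median(C[m][:,2])
    q=np.array([ray_z(P,(u,v),.196) for v,u in zip(*np.where(m))])
    r=cv2.minAreaRect((q[:,:2]*1000).astype(np.float32)); print(n,tag,m.sum(),z,q.mean(0),r)
# door top in rack from both
for n in('top','scene'):
    P=pickle.load(open('/tmp/P0.pkl','rb'))[n];C=cloud(P)
    m=(C[...,2]>.183)&(C[...,2]<.196)&(C[...,1]<-.22)&(C[...,1]>-.46)&(C[...,0]>.44)&(C[...,0]<.58)
    g=P['img'].mean(-1); 
    m2=m&(g>110); print(n,m.sum(),m2.sum())
    q=np.array([ray_z(P,(u,v),.188) for v,u in zip(*np.where(m2))])
    print(q.mean(0),cv2.minAreaRect((q[:,:2]*1000).astype(np.float32)))
```

```text
top 0 3179 0.19648883570444142 [0.49582814 0.19546394 0.196     ] ((496.4767150878906, 195.60142517089844), (151.0268096923828, 140.44021606445312), 3.117701530456543)
scene 0 1612 0.19552483415296912 [0.49891798 0.1906764  0.196     ] ((497.3222961425781, 191.3702850341797), (155.2374725341797, 144.28350830078125), 3.1049697399139404)
scene 3 1624 0.1954768599636596 [0.49810818 0.19050094 0.196     ] ((496.5562744140625, 191.4915313720703), (153.77777099609375, 144.7339630126953), 2.776695966720581)
top 285 280
[ 0.51201377 -0.34123765  0.188     ] ((511.8657531738281, -340.7568664550781), (144.0421905517578, 13.489882469177246), 78.40328979492188)
scene 257 241
[ 0.51218927 -0.3438157   0.188     ] ((512.2319946289062, -343.2456970214844), (144.8755340576172, 13.671405792236328), 78.31474304199219)
```

>>> {"api": "apply_moves", "payload": {"deltas": [0,1,0,3,0,0,1,0,7,0,0,1,0,11,0,0,1,0,15,0,0,1,0,18,0,0,1,0,20,0,0,1,0,20,0,0,1,0,20,0]}}

```text
t: 9.95
ee_pos: [0.5692, 0.0374, 0.1703]
tcp_rot: [2.434, 1.986, -0.0]
ft_force: [0.5, 0.4, -4.4]
finger_gap: 0.13
```

>>> {"api": "apply_moves", "payload": {"deltas": [0,0,0,2,0,0,0,0,4,0,0,0,0,6,0,0,0,0,8,0,0,0,0,8,0,0,0,0,8,0]}}

```text
t: 10.55
ee_pos: [0.569, 0.0374, 0.1622]
tcp_rot: [-2.434, -1.986, 0.0]
ft_force: [-0.8, -0.1, -4.5]
finger_gap: 0.129
```

>>> {"api": "apply_moves", "payload": {"deltas": [0,0,0,2,0,0,0,0,4,0,0,0,0,6,0,0,0,0,6,0,0,0,0,6,0]}}

```text
t: 11.05
ee_pos: [0.569, 0.0374, 0.1562]
tcp_rot: [-2.434, -1.986, 0.0]
ft_force: [-0.2, -0.7, -5.0]
finger_gap: 0.134
```

```bash
python3 look.py 5; python3 nov.py 5 .5689 .0357 .1903 168.4 240 205;python3 plane.py 5 .569 .0374 .1562 168.4
```

```text
11.15 [-0.19610889 -0.33470193 -4.69389992] [ 0.00098149  0.0249366  -0.01508746] [0.56919487 0.03740672 0.15633328] [2.43433920e+00 1.98560999e+00 1.03991786e-04] 0.1297597304645017
pin_lower top []
pin_lower scene []
pin_upper top [([224.3, 173.6], 0.7)]
pin_upper scene [([273.7, 172.3], 0.68)]
    [0.5882 0.121  0.1403]
knuckle_lower top []
knuckle_lower scene [([271.8, 192.8], 0.69)]
knuckle_upper top []
knuckle_upper scene [([274.7, 168.3], 0.97)]
door_edge top [([280.5, 186.1], 0.55), ([221.1, 175.0], 0.35)]
door_edge scene [([227.2, 199.8], 0.95)]
    [ 0.5573 -0.033   0.1026]
door_center top [([221.4, 172.6], 0.52)]
door_center scene [([247.0, 187.7], 0.63)]
    [0.5763 0.087  0.1051]
936 x=0.0023*y+-0.0000*z+-0.0060 0.0014699425045401056
1243 x=0.0021*y+-0.0022*z+-0.0061 0.001492300934363834
-0.075 y range [-0.1089  0.0763]
-0.05 y range [-0.1003  0.0763]
-0.025 y range [-0.1004  0.0763]
0 y range [-0.0884  0.0763]
0.025 y range [-0.1062  0.0767]
-0.05 z range [-0.1129  0.0914]
-0.025 z range [-0.1129  0.091 ]
0.025 z range [-0.1132  0.1195]
0.05 z range [-0.1125  0.0921]
```

View pics/ov5.png

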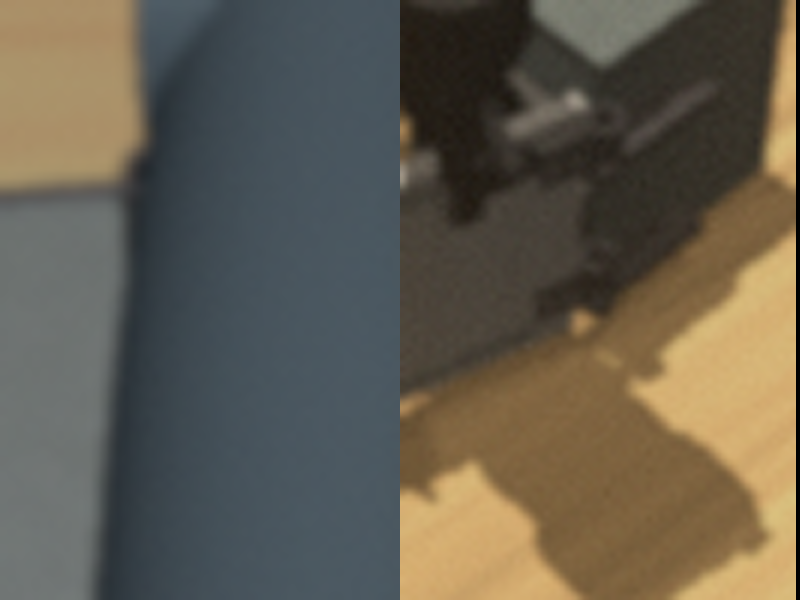

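Upper knuckle (≈(600,120) in the zoom) and lower knuckle (≈(590,270)) sit over their bosses with about 7 mm to go, and no extra force shows. Lowering until a contact force appears.

>>> {"api": "apply_moves", "payload": {"deltas": [0,0,0,2,0,0,0,0,4,0,0,0,0,5,0,0,0,0,5,0,0,0,0,5,0]}}

```text
t: 12.25
ee_pos: [0.5691, 0.0374, 0.1512]
tcp_rot: [-2.434, -1.986, 0.0]
ft_force: [0.4, 0.8, -5.1]
finger_gap: 0.132
```

>>> {"api": "apply_moves", "payload": {"deltas": [0,0,0,1,0,0,0,0,2,0,0,0,0,2,0,0,0,0,2,0]}}

```text
t: 12.65
ee_pos: [0.5693, 0.0375, 0.1494]
tcp_rot: [2.434, 1.986, 0.001]
ft_force: [-0.3, -0.2, -4.4]
finger_gap: 0.131
```

>>> {"api": "apply_moves", "payload": {"deltas": [0,0,0,0.5,0,0,0,0,1,0,0,0,0,1,0,0,0,0,1,0]}}

```text
t: 13.05
ee_pos: [0.5694, 0.0373, 0.1491]
tcp_rot: [2.434, 1.985, 0.001]
ft_force: [-3.2, -2.0, 5.9]
finger_gap: 0.128
```

>>> {"api": "apply_moves", "payload": {"deltas": [0,0,0,0.5,0,0,0,0,1,0,0,0,0,1,0,0,0,0,1,0]}}

```text
t: 13.45
ee_pos: [0.5697, 0.0372, 0.149]
tcp_rot: [2.433, 1.985, 0.002]
ft_force: [-3.3, -2.2, 9.3]
finger_gap: 0.135
```

>>> {"api": "apply_moves", "payload": {"deltas": [0.3,0,0,0,0,0.5,0,0,0,0,0.5,0,0,0,0,0.5,0,0,0,0,0.5,0,0,0,0,0.5,0,0,0,0]}}

```text
t: 14.05
ee_pos: [0.5691, 0.0374, 0.1471]
tcp_rot: [-2.434, -1.986, 0.0]
ft_force: [-0.7, -0.8, 0.6]
finger_gap: 0.499
```

```bash
python3 look.py 6 |head -1; python3 nov.py 6 .5689 .0357 .1903 168.4 225 205;python3 plane.py 6 .569 .0374 .149 168.4|tail -4
```

```text
14.15 [ 0.35149415  0.08384959 -0.00666033] [-0.01652311  0.00585606 -0.02701833] [0.56913609 0.03742459 0.14722434] [ 2.43438047e+00  1.98570932e+00 -1.10594721e-04] 0.4939250996744775
-0.05 z range [-0.1058  0.0922]
-0.025 z range [-0.1055  0.0895]
0.025 z range [-0.104   0.1152]
0.05 z range [-0.1061  0.0891]
```

View pics/ov6.png

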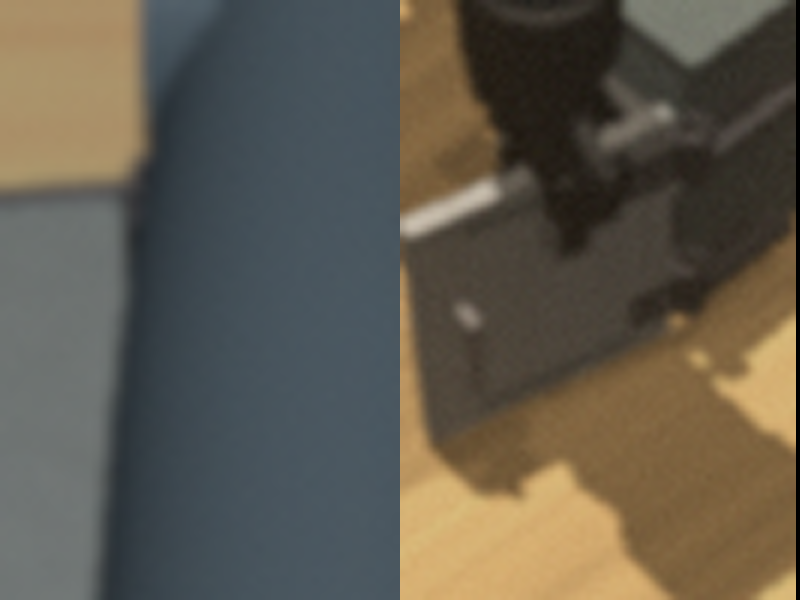

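>>> {"api": "apply_moves", "payload": {"deltas": [0.5,0,0,-10,0,0.5,0,0,-30,0,0.5,0,0,-60,0,0.5,0,0,-88,0,0.2,-15,20,-88,0,0,-34,46,-88,0,0,-34,50,-88,0,0,-34,50,-88,0]}}

```text
t: 15.55
ee_pos: [0.6117, -0.0063, 0.2355]
tcp_rot: [-2.435, -1.984, -0.001]
ft_force: [0.2, 1.2, 0.0]
finger_gap: 0.003
```

```bash
python3 look.py 7; python3 nov.py 7 .5689 .0357 .1903 168.4 225 205
```

```text
15.65 [-0.4476194  -0.89522378 -0.64612095] [-0.04400642  0.00423684  0.00269713] [ 0.61074023 -0.00537943  0.23540675] [-2.43354669e+00 -1.98573363e+00  4.11010437e-04] 0.0009470691872048507
pin_lower top [([224.8, 183.9], 0.74)]
pin_lower scene [([273.0, 190.1], 0.76), ([181.8, 194.3], 0.38)]
    [0.581  0.1283 0.0387]
pin_upper top [([223.5, 174.6], 0.8)]
pin_upper scene [([272.8, 173.2], 0.84)]
    [0.586  0.1221 0.1338]
knuckle_lower top [([227.8, 183.2], 0.54)]
knuckle_lower scene [([272.8, 194.2], 0.56)]
    [0.5861 0.1216 0.0271]
knuckle_upper top [([221.9, 174.4], 0.62), ([227.6, 180.8], 0.35)]
knuckle_upper scene [([272.0, 167.9], 0.94)]
    [0.5814 0.1237 0.1538]
door_edge top []
door_edge scene [([231.0, 200.4], 0.85), ([272.4, 171.4], 0.65)]
door_center top []
door_center scene [([246.4, 191.2], 0.88)]
```

View pics/c7.png

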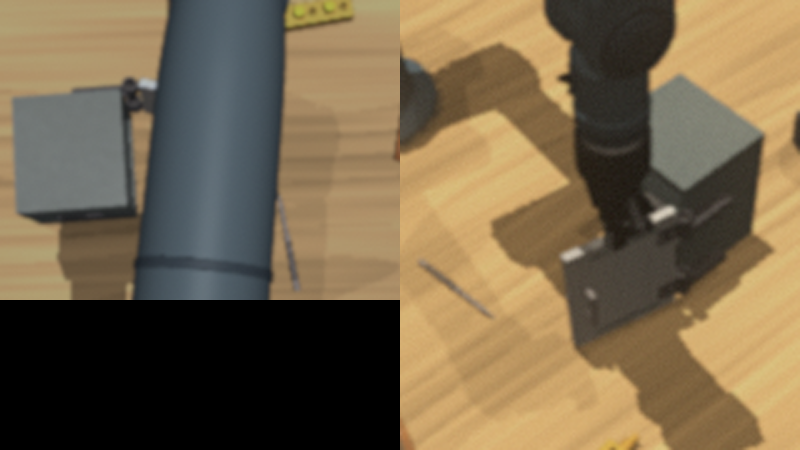

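```bash
python3 plane.py 7 .569 .0374 .149 168.4|head -2
cat > path.py <<'E'
import numpy as np,sys
x0,y0=float(sys.argv[1]),float(sys.argv[2]); r=.120
a=np.radians(78.45);ex=np.array([np.cos(a),np.sin(a)]);ey=np.array([np.sin(a),-np.cos(a)])
H=np.array([.587,.1218])
for d in list(range(180,94,-5))+[93.1,91.5,90]:
    t=np.radians(d);u=np.array([-np.sin(t),np.cos(t)]);n=np.array([-np.cos(t),-np.sin(t)])
    s=.0145*abs(n@ey)+.011*abs(n@ex); c=H+r*u+(.006+s)*n; D=c-[x0,y0]
    print(d,c.round(4),'tool',(D@ex*1e3).round(1),(D@ey*1e3).round(1))
E
python3 path.py .6107 -.0054
```

```text
921 x=-0.0139*y+0.0020*z+-0.0073 0.001403018605132191
1281 x=-0.0117*y+-0.0009*z+-0.0074 0.0014232797434007088
180 [0.6094 0.0018] tool 6.8 -2.7
175 [5.981e-01 4.000e-04] tool 3.1 -13.5
170 [0.5866 0.    ] tool 0.5 -24.7
165 [5.764e-01 4.000e-04] tool -1.2 -34.8
160 [0.5666 0.0015] tool -2.0 -44.6
155 [0.5568 0.0035] tool -2.1 -54.6
150 [0.5471 0.0063] tool -1.3 -64.6
145 [0.5376 0.0099] tool 0.4 -74.7
140 [0.5282 0.0145] tool 2.9 -84.8
135 [0.5192 0.0199] tool 6.4 -94.7
130 [0.5106 0.0261] tool 10.9 -104.4
125 [0.5025 0.0332] tool 16.2 -113.7
120 [0.495  0.0411] tool 22.4 -122.7
115 [0.4882 0.0498] tool 29.6 -131.1
110 [0.4821 0.0592] tool 37.5 -138.9
105 [0.4769 0.0692] tool 46.3 -146.1
100 [0.4726 0.0797] tool 55.8 -152.4
95 [0.4693 0.0907] tool 65.9 -157.8
93.1 [0.4683 0.095 ] tool 69.9 -159.7
91.5 [0.4676 0.0987] tool 73.3 -161.1
90 [0.467  0.1021] tool 76.6 -162.3
```

>>> {"api": "apply_moves", "payload": {"deltas": [0,0,0,30,0,0,0,0,60,0,0,0,0,78,0,0,0,0,80,0,0,0,0,80,0]}}

```text
t: 16.75
ee_pos: [0.611, -0.0059, 0.1552]
tcp_rot: [-2.434, -1.985, 0.001]
ft_force: [-0.0, 0.3, 0.4]
finger_gap: -0.001
```

>>> {"api": "apply_moves", "payload": {"deltas": [0,1,-10,0,0,0,0,-20,0,0,0,0,-27,0,0,0,-1,-34,0,0,0,-2,-41,0,0,0,-2,-48,0,0,0,-2,-55,0,0,0,-1,-62,0,0]}}

```text
t: 17.55
ee_pos: [0.5498, 0.0056, 0.1553]
tcp_rot: [2.435, 1.985, -0.0]
ft_force: [0.2, 0.2, 0.5]
finger_gap: -0.004
```

```bash
python3 look.py 8|head -1
```

```text
17.65 [ 0.23698246 -0.8019726  -0.38513153] [-0.00808354  0.00229191  0.00673513] [0.54909862 0.00589754 0.15518225] [-2.43355858e+00 -1.98560283e+00  1.36828810e-03] -0.00040725718832205886
```

View pics/c8.png

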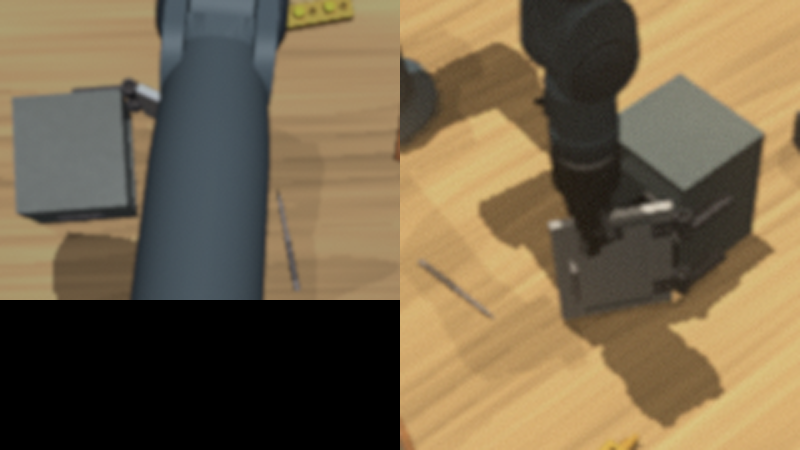

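>>> {"api": "apply_moves", "payload": {"deltas": [0,0,-6,0,0,0,1,-13,0,0,0,3,-19,0,0,0,5,-26,0,0,0,7,-33,0,0,0,10,-39,0,0,0,13,-45,0,0,0,17,-52,0,0]}}

```text
t: 19.05
ee_pos: [0.5025, 0.033, 0.1553]
tcp_rot: [2.434, 1.985, 0.0]
ft_force: [0.2, 1.1, 0.8]
finger_gap: -0.001
```

>>> {"api": "apply_moves", "payload": {"deltas": [0,3,-5,0,0,0,6,-9,0,0,0,10,-13,0,0,0,13,-17,0,0,0,17,-21,0,0,0,21,-25,0,0,0,25,-29,0,0,0,30,-32,0,0]}}

```text
t: 19.85
ee_pos: [0.4771, 0.0688, 0.1552]
tcp_rot: [-2.435, -1.986, 0.001]
ft_force: [0.4, -0.2, 0.5]
finger_gap: -0.001
```

```bash
python3 look.py 9|head -1; python3 -c "
import numpy as np"
```

```text
19.95 [-0.21464703  0.34151223 -0.26930991] [ 0.03636681 -0.01445195 -0.02624888] [0.47699602 0.0691801  0.15520742] [-2.43312022e+00 -1.98651734e+00  3.69775501e-04] 0.0006941545854397911
```

View pics/c9.png

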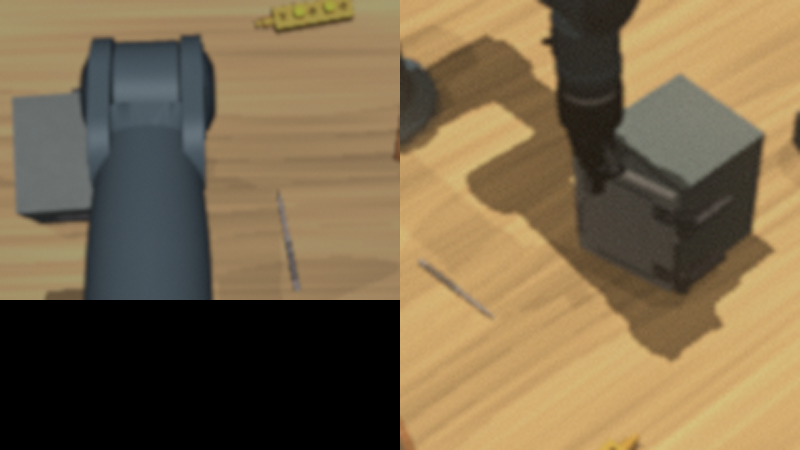

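>>> {"api": "apply_moves", "payload": {"deltas": [0,4,-3,0,0,0,8,-5,0,0,0,12,-8,0,0,0,15,-9,0,0,0,18,-11,0,0,0,20,-12,0,0,0,20,-12,0,0]}}

```text
t: 21.25
ee_pos: [0.4696, 0.0908, 0.1553]
tcp_rot: [-2.434, -1.986, 0.0]
ft_force: [0.3, -1.6, -0.6]
finger_gap: 0.0
```

>>> {"api": "apply_moves", "payload": {"deltas": [0,1,0,0,0,0,2,-1,0,0,0,3,-1,0,0,0,3,-1,0,0]}}

```text
t: 21.65
ee_pos: [0.4693, 0.0937, 0.1552]
tcp_rot: [-2.434, -1.986, 0.0]
ft_force: [-0.7, -0.8, -0.2]
finger_gap: -0.005
```

```bash
python3 look.py 10|head -1
cat > shut.py <<'E'
from h import *
import pickle,sys
p=pickle.load(open('/tmp/P%s.pkl'%sys.argv[1],'rb'))['scene'];C=cloud(p).reshape(-1,3)
t=np.radians(93.1);dy=np.array([-np.sin(t),np.cos(t),0]);dx=np.array([np.cos(t),np.sin(t),0]);c=np.array([.4956,.1954-.004,0])-.0785*dx+[0,0,.102]
D=np.stack([(C-c)@dx,(C-c)@dy,(C-c)[:,2]],-1)
m=(D[:,0]>-.06)&(D[:,0]<.004)&(abs(D[:,1])<.068)&(D[:,2]<.02)&(D[:,2]>-.08)
q=D[m]
for _ in range(4):
    A=np.c_[q[:,1:],np.ones(len(q))];s=np.linalg.lstsq(A,q[:,0],rcond=None)[0];r=q[:,0]-A@s;q=q[abs(r)<2*r.std()+.0005]
print(len(q),'outer face x=%.4f*y+%.4f*z+%.4f'%tuple(s),r.std(),'edge x off mm',(s[0]*73+s[2]*1e3+6))
E
python3 shut.py 10
```

```text
21.75 [-0.15675381 -0.27615151 -0.10966238] [-0.09891656  0.02316525 -0.0365954 ] [0.46935367 0.09357043 0.15524829] [ 2.43448911e+00  1.98563638e+00 -2.68470723e-04] 0.004221642732109741
569 outer face x=-0.0303*y+0.0170*z+-0.0067 0.001315675009027601 edge x off mm -2.9105134914362214
```

>>> {"api": "apply_moves", "payload": {"deltas": [0,1,0,0,0,0,2,0,0,0,0,3,0,0,0,0,3,0,0,0]}}

```text
t: 22.75
ee_pos: [0.4701, 0.0967, 0.1553]
tcp_rot: [2.434, 1.986, 0.0]
ft_force: [0.8, -1.5, -0.7]
finger_gap: -0.001
```

>>> {"api": "apply_moves", "payload": {"deltas": [0,1,0,0,0,0,2,0,0,0,0,2,0,0,0,0,2,0,0,0]}}

```text
t: 23.15
ee_pos: [0.4704, 0.0986, 0.1553]
tcp_rot: [2.434, 1.986, -0.0]
ft_force: [-0.6, 0.2, -0.4]
finger_gap: 0.001
```

```bash
python3 look.py 11; python3 shut.py 11
```

```text
23.25 [ 0.92966938 -0.49923576  0.24996605] [-0.05954534  0.02637459 -0.01478366] [0.47040366 0.09852501 0.15527455] [2.43440706e+00 1.98569747e+00 8.25754757e-06] 0.0013449480050948357
pin_lower top []
pin_lower scene []
pin_upper top []
pin_upper scene [([273.7, 173.8], 0.71)]
knuckle_lower top []
knuckle_lower scene []
knuckle_upper top []
knuckle_upper scene [([274.9, 168.3], 0.89)]
door_edge top []
door_edge scene [([241.7, 151.6], 0.74)]
door_center top [([304.9, 248.6], 0.29)]
door_center scene [([180.9, 193.0], 0.62)]
    [ 0.3896 -0.1002  0.0233]
549 outer face x=0.0082*y+0.0165*z+-0.0033 0.0012852635653375112 edge x off mm 3.3312116401110816
```

View pics/c11.png

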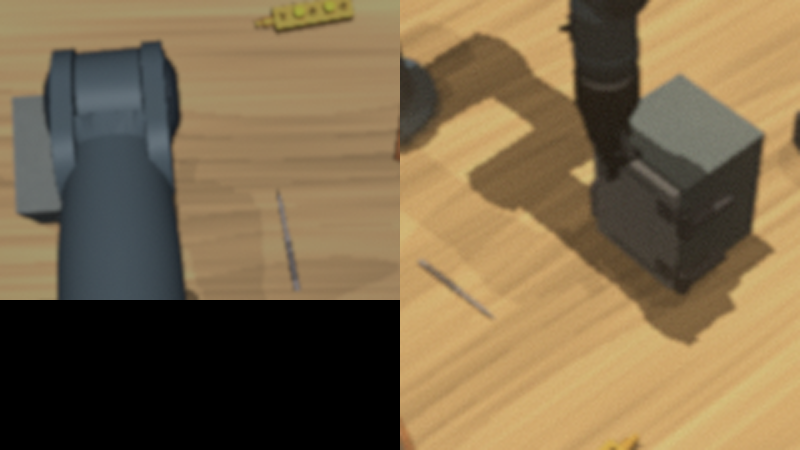

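>>> {"api": "apply_moves", "payload": {"deltas": [0,0.5,0,0,0,0,1,0,0,0,0,1.5,0,0,0,0,1.5,0,0,0]}}

```text
t: 24.25
ee_pos: [0.4704, 0.0989, 0.1551]
tcp_rot: [2.434, 1.984, -0.003]
ft_force: [-1.0, -4.3, 0.2]
finger_gap: -0.003
```

>>> {"api": "apply_moves", "payload": {"deltas": [0,0,0,0,0,0,-2,0,0,0,0,-6,0,0,0,0,-15,0,0,0,0,-35,0,0,0,0,-60,0,0,0,0,-90,0,-20,0,0,-120,0,-60,0]}}

```text
t: 25.05
ee_pos: [0.4437, -0.0182, 0.2134]
tcp_rot: [-2.43, -1.983, 0.006]
ft_force: [0.2, -0.8, -0.7]
finger_gap: -0.0
```

>>> {"api": "apply_moves", "payload": {"deltas": [0,-40,-10,-30,0,0,-80,-20,-40,0,0,-120,-30,-40,0,0,-160,-40,-40,0,0,-160,-40,-40,0]}}

```text
t: 25.55
ee_pos: [0.3736, -0.1701, 0.2557]
tcp_rot: [2.44, 1.976, -0.001]
ft_force: [-0.3, 0.9, 0.4]
finger_gap: 0.0
```

```bash
python3 look.py 12; python3 shut.py 12
python3 - <<'E'
from h import *
P={n:eyes.snapshot(n) for n in('top','scene')}
for t in ['manifold_center','blank_center','scribe_center']:
    for n,p in P.items():
        r=spotter.tip_of(p,t); print(t,n,[(np.round(a['position'],1).tolist(),round(a['confidence'],2)) for a in r[:2]])
# door top edge in top view
p=P['top'];C=cloud(p)
E
python3 nov.py 12 .5689 .0357 .1903 168.4 225 190
```

```text
25.65 [ 0.24271466 -0.17742698 -0.32286019] [ 0.00783775  0.04831201 -0.01777028] [ 0.3748676  -0.16688399  0.25537995] [-2.43727647e+00 -1.98221983e+00 -1.51449169e-03] 0.004441622438815315
pin_lower top [([225.6, 180.8], 0.98)]
pin_lower scene [([272.2, 191.7], 0.88)]
    [0.5877 0.1229 0.0425]
pin_upper top [([222.3, 173.9], 0.7)]
pin_upper scene [([275.2, 171.0], 0.76)]
    [0.5876 0.1268 0.1412]
knuckle_lower top [([228.5, 182.0], 0.63), ([226.7, 237.4], 0.16)]
knuckle_lower scene [([272.1, 195.8], 0.84)]
    [0.5891 0.1182 0.0251]
knuckle_upper top [([221.4, 172.6], 0.79)]
knuckle_upper scene [([272.7, 168.2], 0.94)]
    [0.5854 0.124  0.156 ]
door_edge top [([227.7, 235.3], 0.66)]
door_edge scene [([238.4, 153.8], 0.88)]
    [0.4253 0.115  0.0909]
door_center top [([224.8, 206.3], 0.68)]
door_center scene [([254.5, 166.9], 0.56)]
    [0.5044 0.1205 0.0922]
547 outer face x=0.0077*y+0.0149*z+-0.0030 0.001257489922133717 edge x off mm 3.5202561625447233
manifold_center top [([314.7, 138.2], 0.77)]
manifold_center scene [([232.4, 275.0], 0.61), ([274.8, 169.5], 0.46)]
blank_center top [([389.6, 184.9], 0.8), ([221.4, 173.6], 0.26)]
blank_center scene [([140.1, 270.6], 0.67)]
scribe_center top [([302.8, 247.6], 0.68)]
scribe_center scene [([182.1, 196.6], 0.66)]
```

View pics/c12.png

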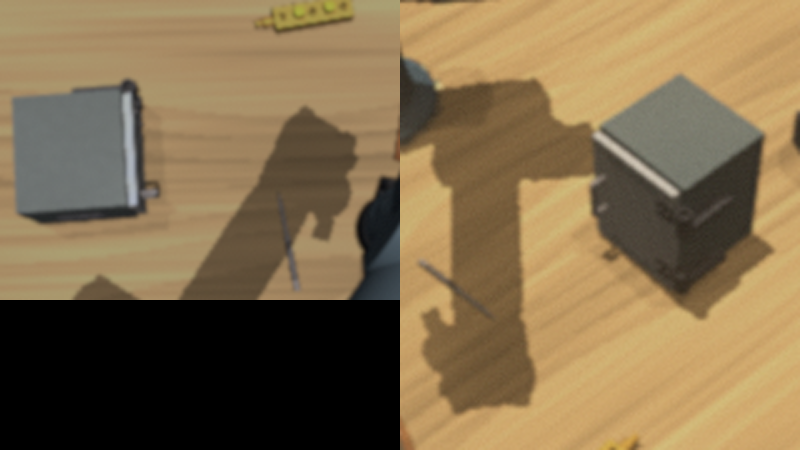

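```bash
python3 -c "
from plant import bot; print(bot.finish_job())"
```

```text
the job is handed in; nothing more can be done
None
```

The door is hung on both pins and swung shut against the locker, and the job is handed in. It took about 26 s of the 72 s allowed.

**What I did:** I pinched the door by its top edge, lifted it out of the rack and brought it over the pins about 75° open. I then lowered it until I felt it seat, about 14 N, at the height I had calculated. Only then did I let go. With the fingers closed, I pushed it shut on its outer face, above the pull, until it met the locker at about 4 N. I then backed the arm clear.

**Last checks:**
- **Free edge:** it measured at (0.425, 0.115) m, against a calculated shut position of (0.427, 0.113) m. The scene camera's depth map put it about 3.5 mm past shut. That camera reads about 4 mm off near the locker, so I treat this as agreement. Both values are inside the 10 mm limit.
- **Door tilt:** the fitted tilt from vertical was about 0.015 rad, which fits the expected slight sag.
- **Knuckles:** the network points were too scattered (several mm, and one height about 9 mm too low) to confirm the 4 and 5 mm limits. I relied on the seating contact and the pictures, which show both knuckles on their bosses.
- **Bystanders:** the networks placed the manifold, blanking plate and scribe about where they were at the start. Nothing touched them.

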